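# Check lamp stems in the sloping bore gauge

### The arm

A 7-joint arm with a two-finger parallel gripper is mounted at the origin on the work surface. World frame = base frame: x ahead of the robot, y to its left, z up, the work surface at z = 0. Lengths are in m, angles in rad, forces in N, time in s.
With the tool pointing down it reaches from about 0.4 to 0.9 m from the base axis. Payload 5.5 kg.
Tool frame: the origin (TCP) lies at the very end of the fingers, on their centre line; the grasp point (between the pads) lies 19 mm behind it; z points along the fingers, x is the direction in which the jaws open and shut, and the axes are right-handed (so a half turn about z gives the same grasp; the last joint's range is limited). The gripper opens to 85 mm and grips with 20 to 120 N. Pads are 22 mm wide; open, the fingers measure 114 mm over their backs; the gripper's body (76 mm by 85 mm) begins 54 mm behind the grasp point. The pads swing forward as they close: fully open they stand 13 mm farther back than shut.
Start: joints at [-1.043, 0.501, -0.427, 1.55, 0.221, 1.138, -0.21], TCP at [0.17, 0.627, 0.231] pointing down, gripper open.
Joint ranges: [-2.88, 2.88], [-0.31, 2.03], [-1.54, 1.56], [0.2, 2.42], [-1.41, 4.55], [0.19, 2.02], [-2.57, 2.57]. Speed limits (rad/s): [2.57, 2.57, 3.14, 3.14, 3.14, 3.14, 3.14].

### API

Orientations are given as a unit quaternion [x, y, z, w].
In Python, from station import bot gives the robot as it stands.
- The arm moves only by the tool play_rows, never from a script. Its argument "deltas" is text: rows parted by semicolons, each of 7 numbers parted by spaces: the opening, from 0 (shut) to 1 (fully open), then the shift along the world's x, y, z in m, then the turn, a rotation vector about the world's x, y, z in degrees. In form: hand tx ty tz ax ay az; .... A call has 1 to 5 rows; each row is the pose to reach, as a shift and turn from the pose commanded when the call began; what a row does not reach only later rows make up. A row lasts 1/12 s, in which the tool goes at most 41.7 mm and 7.16 degrees, less where a joint would pass 70% of its speed; a pose out of reach is approached as far as the arm can. A call with a gripper value outside its range is refused whole. The fingers move at their own pace and stop on an object; "newtons" is the grip in N (left out, the last holds). Time passes only in rows, so rows that repeat a pose let the fingers close. It gives the time, the measured TCP pose, the force and the opening at its end, in the units of the state.
- bot.get_obs(): the state, without advancing time (a new reading comes with each control period).
- bot.capture(name): name is "scene" or "top"; returns the picture (384x512x3 uint8, red, green, blue); there is no depth.
- bot.camera_info(name): a dict with "fx", "fy", "cx", "cy" (pixels), "k1" (the pictures are not rectified: a ray, as slopes to the right and down, at radius r is drawn at 1 + k1 r^2 times it, then the intrinsics apply), "R" (3x3) and "t" (3): a world point X has camera coordinates R X + t. Camera axes: x right, y down, z forward; pixel columns grow to the right and rows downward; lengths in m; the calibration is good to about 2 mm. A picture is of the moment at which its call begins. camera_info takes no time and is no camera call.
- bot.close_job(): hands the job in, once; it reports no verdict.
The state is a dict: "clock": time; "qpos": joint angles; "joint_vel": joint speeds; "tau": joint torques, N m; "tcp_pos": TCP position; "tool_rot": TCP orientation; "contact_force": force on the tool from outside, world axes, zero at the start; "moment": the same for the moment, N m; "opening": finger opening in m.
Only numpy, scipy, OpenCV 4.12 (cv2) and the standard library are available. Lean on these libraries where they do the work, as an engineer would, in place of code of your own. Each camera call takes 0.05 s, during which the arm holds its last target. There are 200 camera calls.

### The job

Two brass lamp stems stand in the wooden rack; one has a barrel that fits the sloping steel bore gauge and one is too thick. Sort them with the gauge, offering them barrel first: let the one that fits slide right through the bore and down into the aluminium trough behind it, and stand the one that does not fit, foot down, in the red bin. Leave the tins and the brush where they are.

Things in the scene. Friction and masses are not known exactly. Their poses are not given: they have to be found in the camera images.
- stem_a: loose hollow brass lamp stem, 120 mm long, about 0.25 kg, standing foot down in a rack pocket. Barrel (lower 75 mm) round, foot edge bevelled 3 mm inwards over 4 mm; spigot (upper 45 mm) 24 mm in diameter, the place to grip. Of stem_a and stem_b one barrel is 29 mm thick, the other 35 mm: the gauge tells which. Origin: centre of the foot; z along the stem to the spigot
- stem_b: the other loose brass lamp stem, alike in everything but the barrel diameter (see stem_a)
- rack: fixed wooden block 180 x 70 x 35 mm with two round pockets, 41 mm wide and 22 mm deep (floor 13 mm above the table), at x = -55 and +55 mm in its own frame. Origin: centre of its underside. Long side along its x
- gauge: fixed stand of the gauge: grey base plate 200 x 110 x 12 mm with two steel uprights carrying bore and trough. Origin: centre of its underside; its x points downhill, away from the robot within about 20 degrees. The mouth of the bore is at x = -50 mm, 186 mm above the table
- gauge_bore: the gauge proper, fixed: steel collar, 54 mm outside, with a round through bore 32 mm wide and 45 mm long, axis leaning 30 degrees from vertical. Origin: centre of the mouth (upper end, facing up and towards the robot); z along the axis, up out of the mouth (going in is -z); y level. A fitting stem let go in it slides through by its weight; the 35 mm barrel enters only 2 mm, by its bevel
- trough_end (a point): centre of the rubber end stop of the open aluminium trough, 38 mm wide, that carries on below the bore along the same axis, 185 mm from the mouth; the stem that has slid through rests with its foot here, clear of the bore
- red_bin: fixed open red plastic bin, 100 x 100 mm outside, 60 mm high, walls 4 mm, floor about 4 mm. Origin: centre of its underside
- flux_tin: round tin, 76 mm in diameter, 50 mm high, loose; leave alone. Origin: centre of its underside
- pink_tin: pink tin box, 70 x 110 x 70 mm, loose; leave alone. Origin: centre of its underside
- flux_brush: brush lying flat, 200 mm long, 42 mm wide, 20 mm high, loose; leave alone. Origin: on its underside, at its middle; handle towards its -x
There are look-alikes about, which are no part of the job. Leave any blue look-alike of the stem_a alone. Leave any blue look-alike of the stem_b alone.

How it is judged:
By the outcome, as a careful person would: the job done as asked, in the order asked, and still so for the second after the job is handed in, with the robot touching nothing.
It also fails if it takes over 67 s, if anything falls off the work surface, if the arm or the gripper's body presses on something with over 40 N, if the wrist force passes 120 N, or if a joint passes its speed limit or range.

## Working session

There is one attempt and no reset: what is moved stays moved. The work goes in short steps, Python scripts to look and compute and a tool call to move; the robot and the scene stay as the last step left them, time stands still between calls to the robot, and variables do not carry over. Pictures are saved under pics/ and viewed, about 8 in all and at most 12, crops included, and the job is handed in when it is done.

Besides the shell and the picture viewer there is one more tool, called after "Request:" as a command line: name --argument value ..., lists and objects as JSON in quotes. play_rows: Moves the arm, as the interface text tells. Its arguments: {"type":"object","properties":{"deltas":{"type":"string"},"newtons":{"type":"number"}},"required":["deltas"]}

```bash
ls; mkdir -p pics; python3 - <<'E'
from station import bot
import cv2
for n in("scene","top"):
    cv2.imwrite(f"pics/{n}0.png",cv2.resize(bot.capture(n)[:,:,::-1],(800,600),interpolation=cv2.INTER_CUBIC))
    print(n,bot.camera_info(n))
print(bot.get_obs())
E
```

```text
pics
scene {'fx': 469.0269037024898, 'fy': 469.0269037024898, 'cx': 251.89807640721978, 'cy': 192.11185860764365, 'k1': -0.1075835745982375, 'R': array([[ 0.08577508,  0.99620005,  0.01510296],
       [ 0.80330242, -0.06018317, -0.59252275],
       [-0.58936225,  0.06295593, -0.80541212]]), 't': array([-0.07753723, -0.40698181,  1.47687684])}
top {'fx': 376.6565798874213, 'fy': 376.6565798874213, 'cx': 250.3531410984365, 'cy': 194.2929092324927, 'k1': 0.002216304603741151, 'R': array([[-5.09847288e-02, -9.98699300e-01,  5.14884949e-04],
       [-9.71641631e-01,  4.94841962e-02, -2.31222524e-01],
       [ 2.30896295e-01, -1.22891014e-02, -9.72900755e-01]]), 't': array([0.03035113, 0.6202658 , 1.03929144])}
{'clock': 0.1, 'qpos': array([-1.04282686,  0.5017946 , -0.42682129,  1.55132547,  0.22081315,
        1.13832096, -0.21032181]), 'joint_vel': array([-2.93383866e-04, -2.67729782e-03, -4.52431518e-05, -3.90666187e-03,
        7.30935898e-04,  6.07449708e-04,  1.02374273e-03]), 'tau': array([-1.18662909e-02, -5.70804799e+01, -5.83861828e+00, -2.81742936e+01,
        1.05585123e-02,  5.61178633e-03, -3.03827321e-06]), 'tcp_pos': array([0.16996698, 0.62673714, 0.23034721]), 'tool_rot': array([ 7.94243977e-01,  6.07598308e-01, -7.29889896e-04,  5.17889210e-04]), 'contact_force': array([-0.6967926 , -1.04400309,  0.12309039]), 'moment': array([-0.03570729,  0.0115632 ,  0.01054877]), 'opening': 0.08544900601975008}
```

View pics/scene0.png

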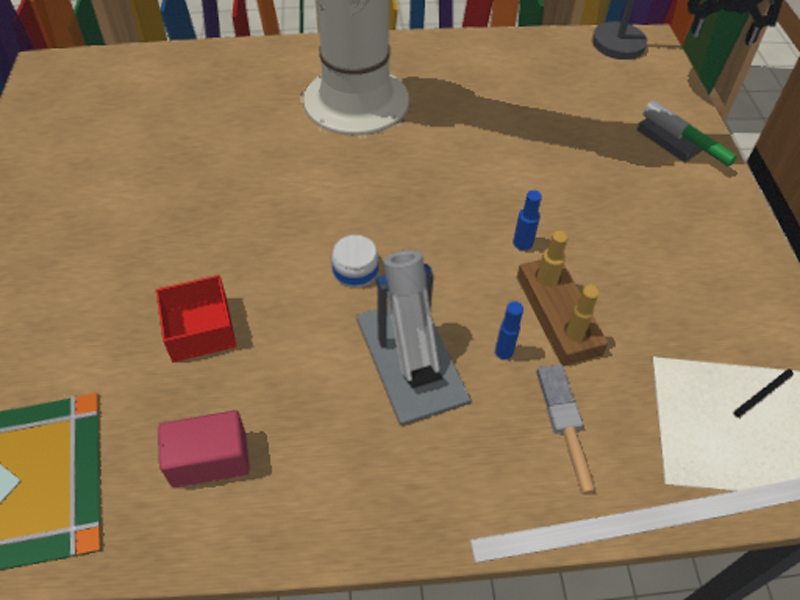

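View pics/top0.png

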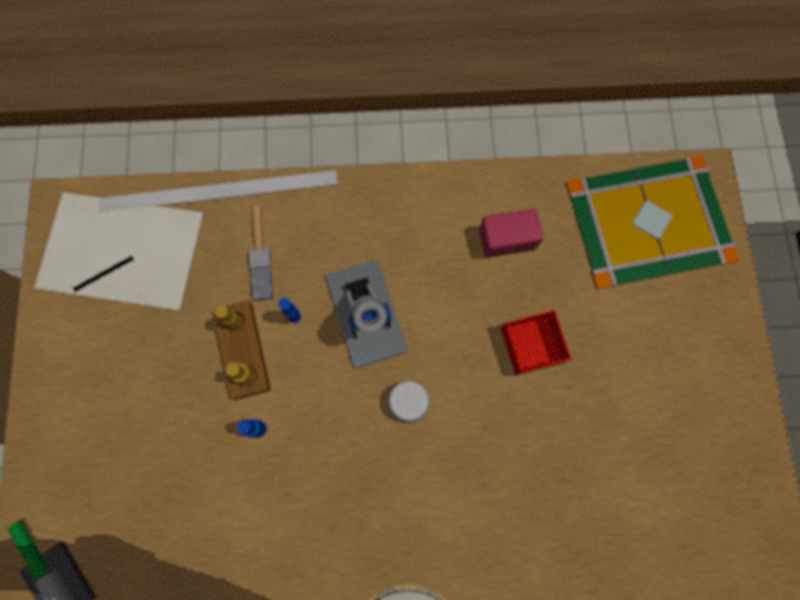

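The scene view shows the rack with two brass stems near (560,290), a blue look-alike on each side, the gauge at (410,340), the red bin at (195,320), the flux tin at (355,260) and the pink tin at (203,447). The top view agrees: rack (242,350), gauge (366,312), bin (535,342). Next I'll take crops for measuring.

```bash
cat > h.py <<'E'
from station import bot
import cv2, numpy as np
from scipy.optimize import least_squares
from scipy.spatial.transform import Rotation as Rot
C={n:bot.camera_info(n) for n in("scene","top")}
def proj(n,X):
    c=C[n]; P=np.atleast_2d(X)@c['R'].T+c['t']; s=P[:,:2]/P[:,2:]
    s=s*(1+c['k1']*(s**2).sum(1,keepdims=True))
    return s*[c['fx'],c['fy']]+[c['cx'],c['cy']]
def ray(n,uv):
    c=C[n]; K=np.array([[c['fx'],0,c['cx']],[0,c['fy'],c['cy']],[0,0,1]])
    s=cv2.undistortPoints(np.array([[uv]],float),K,np.array([c['k1'],0,0,0]))[0,0]
    return -c['R'].T@c['t'], c['R'].T@np.r_[s,1]
def onz(n,uv,z):
    o,d=ray(n,uv); return o+d*(z-o[2])/d[2]
def crop(n,x,y,w,h,k,f,im=None):
    im=bot.capture(n)[:,:,::-1] if im is None else im
    cv2.imwrite(f,cv2.resize(im[y:y+h,x:x+w],None,fx=k,fy=k,interpolation=cv2.INTER_CUBIC))
E
python3 - <<'E'
from h import *
crop("scene",215,118,182,150,4,"pics/s1.png")
crop("top",130,160,133,110,6,"pics/t1.png")
E
```

```text
(no output)
```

View pics/s1.png

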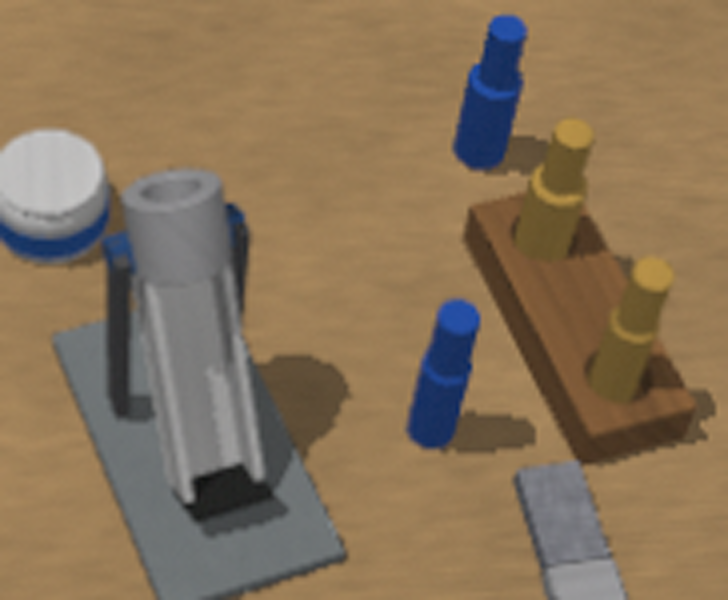

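View pics/t1.png

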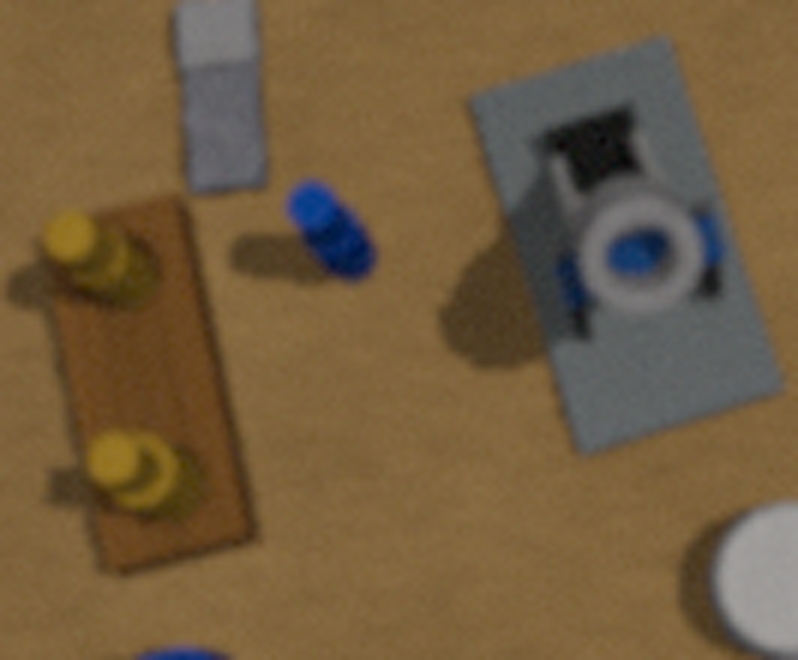

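```bash
cat > fit.py <<'E'
from h import *
S=lambda x,y:("scene",((x+.5)/4-.5+215,(y+.5)/4-.5+118))
T=lambda x,y:("top",((x+.5)/6-.5+130,(y+.5)/6-.5+160))
F=lambda n,x,y:(n,((x+.5)*.64-.5,(y+.5)*.64-.5))
def fit(name,pts,x0):
    def W(p):
        c,s=np.cos(p[2]),np.sin(p[2])
        return [np.array([p[0]+c*a-s*b,p[1]+s*a+c*b,z]) for (_,(a,b,z)) in pts]
    f=lambda p:np.concatenate([(proj(m[0],w)[0]-m[1]) for (m,_),w in zip(pts,W(p))])
    r=least_squares(f,x0,loss='soft_l1'); print(name,np.round(r.x[:2],4),round(np.degrees(r.x[2]),2)); print(np.round(r.fun,1)); return r.x
g=fit('gauge',[(S(55,337),(-.1,-.055,.012)),(S(343,554),(.1,.055,.012)),
 (T(472,95),(.1,.055,.012)),(T(668,38),(.1,-.055,.012)),(T(782,384),(-.1,-.055,.012)),(T(583,453),(-.1,.055,.012)),
 (S(174,189),(-.05,0,.186)),(T(642,245),(-.05,0,.186))],[.6,.1,.2])
# rack x axis assumed along +world x; corners
r=fit('rack',[(S(468,210),(-.09,-.035,.035)),(S(583,436),(.09,-.035,.035)),(S(693,402),(.09,.035,.035)),
 (T(180,197),(.09,-.035,.035)),(T(255,535),(-.09,-.035,.035)),(T(103,568),(-.09,.035,.035))],[.6,.3,.2])
for d in(-.055,.055): print('pocket',r[:2]+d*np.array([np.cos(r[2]),np.sin(r[2])]))
def tri(name,a,b,z=None):
    f=lambda X:np.r_[proj(a[0],X)[0]-a[1],proj(b[0],X)[0]-b[1]]
    q=least_squares(f,[.6,.1,.1]); print(name,np.round(q.x,4),np.round(q.fun,1))
tri('far',S(653,273),T(72,238)); tri('near',S(572,134),T(116,458)); tri('mouth',S(174,189),T(642,245))
b=fit('bin',[(F('top',502,322),(.05,.05,.06)),(F('top',556,311),(.05,-.05,.06)),(F('top',570,354),(-.05,-.05,.06)),(F('top',515,374),(-.05,.05,.06)),
 (F('scene',157,290),(-.05,-.05,.06)),(F('scene',222,277),(-.05,.05,.06))],[.55,-.2,.2])
for n,c in(('flux tin',F('top',408,401)),): print(n,onz('top',c[1],.05))
print('blue',onz('top',T(312,205)[1],.12))
E
python3 fit.py
```

```text
gauge [0.6235 0.0504] 14.77
[-0.7 -0.8  0.8  0.2 -0.5 -0.8  0.1 -1.4  0.6  0.3 -0.7 -0.3 -0.5  0.
 -0.1  1.6]
rack [0.5574 0.2912] 11.59
[ 0.  -1.5  0.5 -0.1 -0.1  1.4  0.  -0.8 -0.5  0.2  1.5  0.7]
pocket [0.50348134 0.28017905]
pocket [0.61123939 0.30227437]
far [0.6086 0.3034 0.1307] [-0.2  0.  -0.3 -0. ]
near [0.5049 0.2809 0.1311] [ 0. -0.  0.  0.]
mouth [0.5785 0.0378 0.1902] [-0.2  0.  -0.3 -0. ]
bin [ 0.5423 -0.2702] 12.67
[ 0.4 -0.7 -2.3 -2.5  0.   2.1  2.7 -1.5  0.4 -0.6 -0.1 -1.9]
flux tin [ 0.43974856 -0.02277765  0.05      ]
blue [0.62122793 0.19316994 0.12      ]
```

Request:
play_rows --deltas "0.7 0.03 -0.02 0 0 0 2; 0.7 0.06 -0.04 0 0 0 4; 0.7 0.09 -0.065 0 0 0 6; 0.7 0.12 -0.087 0 0 0 8; 0.7 0.147 -0.108 0 0 0 10" --newtons 50

```text
clock: 0.62
tcp_pos: [0.319, 0.5176, 0.2311]
tool_rot: [0.738, 0.675, -0.0, 0.0]
contact_force: [1.2, 0.3, 0.9]
opening: 0.0599
```

Request:
play_rows --deltas "0.7 0.03 -0.02 0 0 0 2; 0.7 0.06 -0.04 0 0 0 4; 0.7 0.09 -0.065 0 0 0 6; 0.7 0.12 -0.087 0 0 0 8; 0.7 0.147 -0.108 0 0 0 10"

```text
clock: 1.03
tcp_pos: [0.466, 0.4093, 0.2312]
tool_rot: [0.676, 0.736, -0.0, 0.0]
contact_force: [0.8, 0.5, 0.3]
opening: 0.0597
```

Request:
play_rows --deltas "0.7 0.03 -0.02 0 0 0 2; 0.7 0.06 -0.04 0 0 0 4; 0.7 0.09 -0.065 0 0 0 6; 0.7 0.12 -0.087 0 0 0 8; 0.7 0.145 -0.108 0 0 0 10"

```text
clock: 1.45
tcp_pos: [0.6112, 0.301, 0.231]
tool_rot: [0.61, 0.793, -0.0, 0.0]
contact_force: [-0.6, -0.2, -0.1]
opening: 0.0598
```

Request:
play_rows --deltas "0.7 0 0 0 0 0 0; 0.7 0 0 0 0 0 0; 0.7 0 0 0 0 0 0"

```text
clock: 1.7
tcp_pos: [0.6084, 0.3037, 0.2308]
tool_rot: [0.61, 0.792, -0.0, -0.001]
contact_force: [-0.2, 0.4, -0.2]
opening: 0.0599
```

Request:
play_rows --deltas "0.7 0 0 -0.03 0 0 0; 0.7 0 0 -0.06 0 0 0; 0.7 0 0 -0.09 0 0 0; 0.7 0 0 -0.115 0 0 0; 0.7 0 0 -0.135 0 0 0"

```text
clock: 2.12
tcp_pos: [0.6061, 0.3052, 0.0941]
tool_rot: [0.609, 0.793, -0.001, -0.001]
contact_force: [0.1, -0.3, 0.1]
opening: 0.06
```

Request:
play_rows --deltas "0.7 0 0 0 0 0 0; 0 0 0 0 0 0 0; 0 0 0 0 0 0 0; 0 0 0 0 0 0 0; 0 0 0 0 0 0 0"

```text
clock: 2.53
tcp_pos: [0.6103, 0.3043, 0.0988]
tool_rot: [0.61, 0.792, 0.002, 0.001]
contact_force: [-0.9, -0.2, 4.5]
opening: 0.022
```

Request:
play_rows --deltas "0 0 0 0 0 0 0; 0 0 0 0 0 0 0; 0 0 0 0 0 0 0"

```text
clock: 2.78
tcp_pos: [0.6104, 0.3043, 0.0988]
tool_rot: [0.61, 0.792, 0.002, 0.001]
contact_force: [-0.1, -0.7, 6.6]
opening: 0.0222
```

Request:
play_rows --deltas "0 0 0 0.02 0 0 0; 0 0 0 0.05 0 0 0; 0 0 0 0.08 0 0 0; 0 0 0 0.11 0 0 0; 0 0 0 0.14 0 0 0"

```text
clock: 3.2
tcp_pos: [0.6086, 0.303, 0.2376]
tool_rot: [0.61, 0.792, -0.0, -0.0]
contact_force: [0.4, 0.1, -2.2]
opening: 0.0222
```

Request:
play_rows --deltas "0 0 0 0.03 0 0 0; 0 0 0 0.06 0 0 0; 0 0 0 0.08 0 0 0; 0 0 0 0.08 0 0 0"

```text
clock: 3.53
tcp_pos: [0.611, 0.3047, 0.3226]
tool_rot: [0.61, 0.792, 0.004, 0.002]
contact_force: [0.8, 0.7, -1.6]
opening: 0.0219
```

```bash
python3 - <<'E'
from h import *
a=bot.capture("scene")[:,:,::-1]; b=bot.capture("top")[:,:,::-1]
crop("x",240,60,160,190,3,"pics/a.png",a); crop("x",95,115,100,190,3,"pics/b.png",b)
cv2.imwrite("pics/2.png",np.hstack([cv2.imread("pics/a.png"),cv2.imread("pics/b.png")]))
print(bot.get_obs()['tcp_pos'])
E
```

```text
[0.60907911 0.30331774 0.31667342]
```

View pics/2.png

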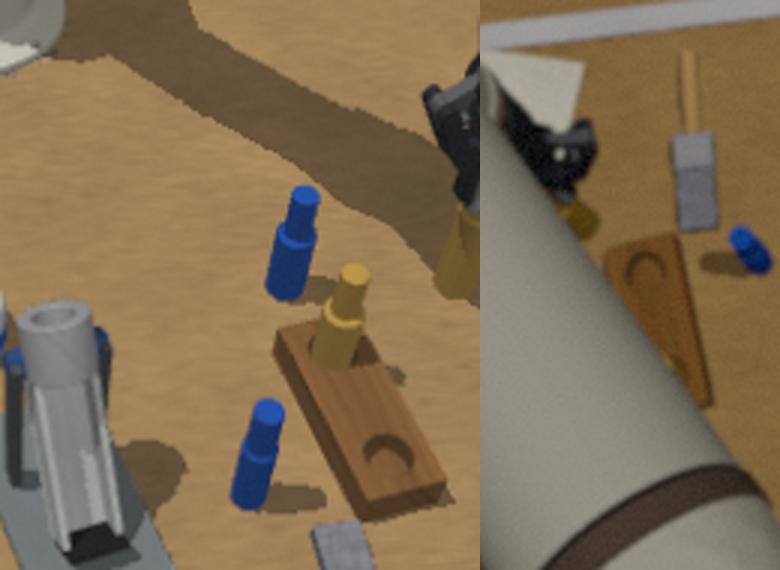

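The far stem is lifted clean: its pocket at (388,455) in the crop is empty, and the other stem and the blue look-alikes haven't moved. Next I carry it to a pre-insertion pose over the mouth.

Request:
play_rows --deltas "0 -0.008 -0.025 0 0.7 -2.9 0; 0 -0.017 -0.055 0 1.5 -5.8 0; 0 -0.026 -0.085 0 2.3 -8.7 0; 0 -0.035 -0.115 0 3.1 -11.6 0; 0 -0.043 -0.140 0 3.82 -14.5 0"

```text
clock: 4.05
tcp_pos: [0.5638, 0.16, 0.313]
tool_rot: [0.606, 0.785, 0.102, 0.079]
contact_force: [-0.2, -1.4, -3.1]
opening: 0.0222
```

Request:
play_rows --deltas "0 -0.008 -0.025 0 0.7 -2.9 0; 0 -0.017 -0.055 0 1.5 -5.8 0; 0 -0.026 -0.085 0 2.3 -8.7 0; 0 -0.035 -0.117 0 3.1 -11.6 0; 0 -0.043 -0.139 0 3.82 -14.5 0"

```text
clock: 4.47
tcp_pos: [0.5203, 0.0208, 0.3134]
tool_rot: [0.591, 0.765, 0.204, 0.158]
contact_force: [0.2, 0.1, -3.7]
opening: 0.022
```

Request:
play_rows --deltas "0 0 0 -0.01 0 0 0; 0 0 0 -0.02 0 0 0; 0 0 0 -0.025 0 0 0; 0 0 0 -0.025 0 0 0; 0 0 0 -0.025 0 0 0"

```text
clock: 4.88
tcp_pos: [0.5222, 0.0247, 0.2898]
tool_rot: [0.589, 0.766, 0.204, 0.157]
contact_force: [-1.1, -0.5, -2.2]
opening: 0.0221
```

```bash
python3 - <<'E'
from h import *
a=bot.capture("scene")[:,:,::-1]; b=bot.capture("top")[:,:,::-1]
crop("x",205,90,120,140,5,"pics/a.png",a); 
crop("x",195,150,80,140,5,"pics/b.png",b)
x=np.hstack([cv2.imread("pics/a.png"),cv2.imread("pics/b.png")]); cv2.imwrite("pics/3.png",cv2.resize(x,None,fx=.8,fy=.8,interpolation=cv2.INTER_AREA))
o=bot.get_obs();print(o['tcp_pos'],Rot.from_quat(o['tool_rot']).as_matrix())
E
```

```text
[0.52321016 0.02482663 0.29120768] [[-2.56727660e-01  8.37256059e-01  4.82797266e-01]
 [ 9.66483675e-01  2.22640184e-01  1.27830570e-01]
 [-4.63153131e-04  4.99433319e-01 -8.66352206e-01]]
```

View pics/3.png

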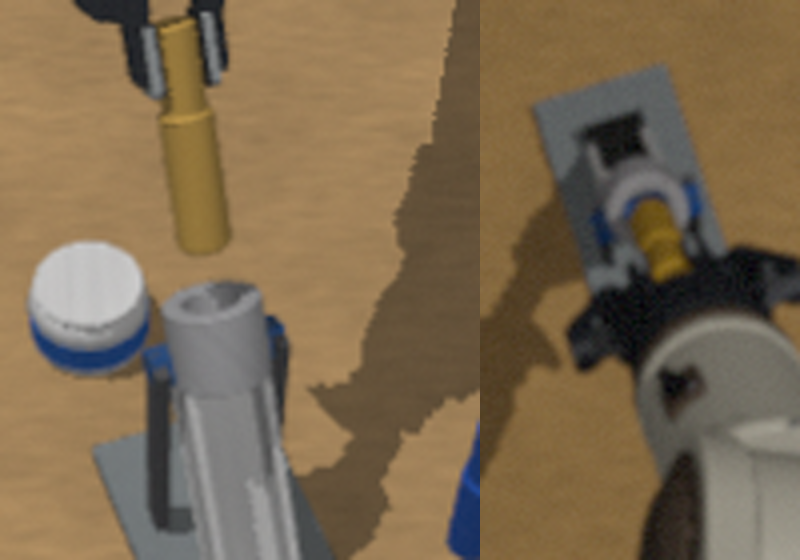

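The stem is held about 25 mm off the mouth, tilted along the bore: spigot top at (180,22), foot at (204,245), mouth at (214,303). I'll check the alignment numerically.

```bash
python3 - <<'E'
from h import *
o=bot.get_obs();R=Rot.from_quat(o['tool_rot']).as_matrix();p=o['tcp_pos'];z=R[:,2]
s=lambda X:np.round((proj('scene',X)[0]-[205,90])*4,1); t=lambda X:np.round((proj('top',X)[0]-[195,150])*4+[480,0],1)
print(p)
for d in(.0858,.0098,-.0342): print(d,s(p+z*d),t(p+z*d))
M=np.array([.577,.0378,.186]); print('mouth',s(M),t(M))
# expected silhouette half width at foot+20mm, for 29 and 35
c=C['scene'];q=p+z*.06;dep=(c['R']@q+c['t'])[2]
print('width px',[469/dep*w*4 for w in(.024,.029,.035)])
# foot offset from the bore axis
u=np.array([-.4835,-.1275,.866]); f=p+z*.0858-M; print('along',f@u,'lateral',f-u*(f@u))
E
```

```text
[0.52321016 0.02482663 0.29120768]
0.0858 [206.6 246.3] [647.8 213.8]
0.0098 [183.6 105.9] [663.2 250.7]
-0.0342 [169.6  20.7] [673.3 274.9]
mouth [211.1 302.4] [645.6 205.3]
width px [np.float64(46.86027345510063), np.float64(56.62283042491326), np.float64(68.33789878868842)]
along 0.03297204046428383 lateral [0.00357614 0.00219843 0.00232087]
```

Request:
play_rows --deltas "0 -0.003 0 -0.002 0 0 0; 0 0.001 0.001 -0.009 0 0 0; 0 0.005 0.002 -0.016 0 0 0; 0 0.0085 0.003 -0.0235 0 0 0; 0 0.0085 0.003 -0.0235 0 0 0"

```text
clock: 5.4
tcp_pos: [0.5312, 0.0278, 0.2656]
tool_rot: [0.589, 0.766, 0.204, 0.157]
contact_force: [-0.2, 0.2, -2.4]
opening: 0.0222
```

Request:
play_rows --deltas "0 0.0015 0.0003 -0.0025 0 0 0; 0 0.003 0.0007 -0.005 0 0 0; 0 0.0045 0.001 -0.0075 0 0 0; 0 0.006 0.0015 -0.0105 0 0 0; 0 0.006 0.0015 -0.0105 0 0 0"

```text
clock: 5.82
tcp_pos: [0.5373, 0.0288, 0.2565]
tool_rot: [0.589, 0.766, 0.205, 0.158]
contact_force: [0.1, -0.0, -3.0]
opening: 0.0219
```

```bash
python3 - <<'E'
from h import *
a=bot.capture("scene")[:,:,::-1]
crop("x",205,90,120,120,5,"pics/4.png",a)
o=bot.get_obs();print(o['tcp_pos'],o['contact_force'],o['moment'])
E
```

```text
[0.53740925 0.02886511 0.25686108] [ 0.15780446 -0.01669904 -3.61370279] [-0.32566449  1.0505838  -0.0770829 ]
```

View pics/4.png

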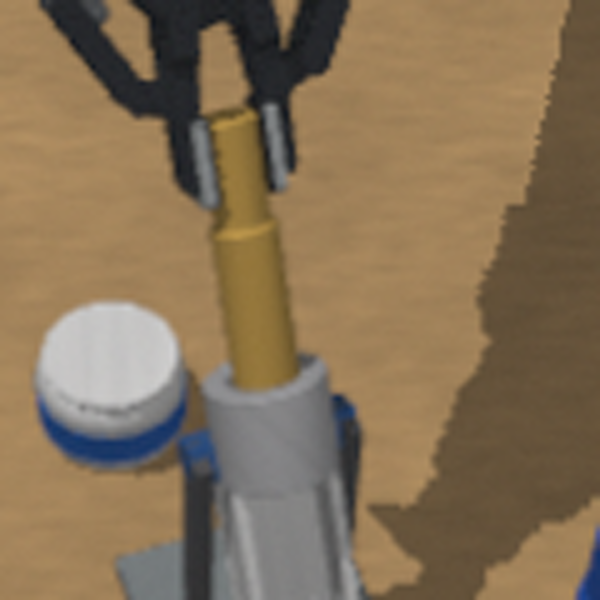

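Barrel end meets the mouth centred (stem edges 233–297 px, collar 204–329), with no contact force. I'll continue slowly.

Request:
play_rows --deltas "0 0.001 0.0003 -0.0018 0 0 0; 0 0.002 0.0006 -0.0036 0 0 0; 0 0.003 0.0009 -0.0054 0 0 0; 0 0.004 0.001 -0.007 0 0 0; 0 0.004 0.001 -0.007 0 0 0"

```text
clock: 6.28
tcp_pos: [0.5414, 0.0299, 0.2498]
tool_rot: [0.589, 0.766, 0.205, 0.158]
contact_force: [-1.0, -0.5, -3.4]
opening: 0.0222
```

Request:
play_rows --deltas "0 0.001 0.0003 -0.0018 0 0 0; 0 0.002 0.0006 -0.0036 0 0 0; 0 0.003 0.0009 -0.0054 0 0 0; 0 0.004 0.001 -0.007 0 0 0; 0 0.004 0.001 -0.007 0 0 0"

```text
clock: 6.7
tcp_pos: [0.5455, 0.0308, 0.2428]
tool_rot: [0.589, 0.766, 0.205, 0.158]
contact_force: [-1.3, -0.4, -5.2]
opening: 0.0221
```

Request:
play_rows --deltas "0 0.0015 0.0004 -0.0025 0 0 0; 0 0.003 0.0008 -0.005 0 0 0; 0 0.0045 0.001 -0.008 0 0 0; 0 0.006 0.0015 -0.0105 0 0 0; 0 0.006 0.0015 -0.0105 0 0 0"

```text
clock: 7.12
tcp_pos: [0.5515, 0.0324, 0.232]
tool_rot: [0.589, 0.766, 0.205, 0.158]
contact_force: [-1.7, -2.7, -5.7]
opening: 0.022
```

```bash
python3 - <<'E'
from h import *
crop("scene",205,90,120,120,5,"pics/5.png")
o=bot.get_obs();print(o['tcp_pos'],o['contact_force'],o['moment'])
E
```

```text
[0.551448   0.03236079 0.23213309] [-0.24292818 -0.98796096 -5.39251618] [-0.68987382  1.51959171 -0.12008811]
```

View pics/5.png

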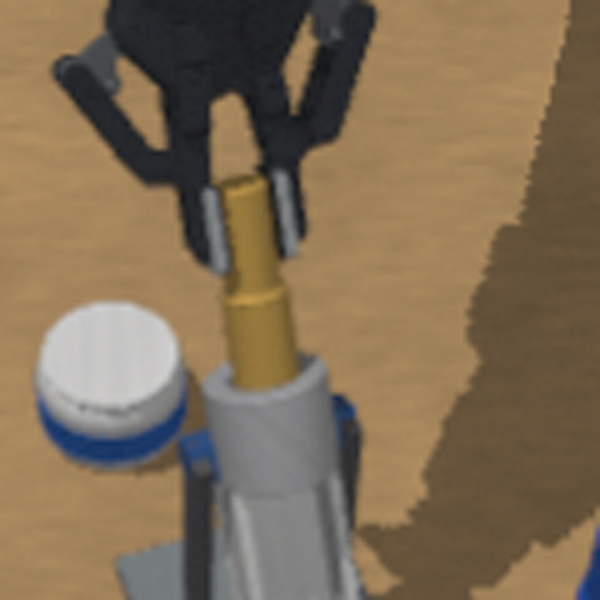

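The barrel is well inside the bore (only (225–300, 295–385) still shows). I release it.

Request:
play_rows --deltas "0.6 0 0 0 0 0 0; 0.6 0 0 0 0 0 0; 0.6 0 0 0 0 0 0; 0.6 0 0 0 0 0 0; 0.6 0 0 0 0 0 0"

```text
clock: 7.58
tcp_pos: [0.5524, 0.0325, 0.2337]
tool_rot: [0.589, 0.765, 0.205, 0.159]
contact_force: [0.1, -0.0, -0.2]
opening: 0.0513
```

Request:
play_rows --deltas "0.6 0 0 0 0 0 0; 0.6 0 0 0 0 0 0; 0.6 0 0 0 0 0 0; 0.6 0 0 0 0 0 0; 0.6 0 0 0 0 0 0"

```text
clock: 8.0
tcp_pos: [0.5516, 0.0323, 0.2328]
tool_rot: [0.589, 0.765, 0.205, 0.158]
contact_force: [0.2, 0.1, -0.4]
opening: 0.0512
```

Request:
play_rows --deltas "0.6 -0.01 -0.002 0.017 0 0 0; 0.6 -0.02 -0.005 0.034 0 0 0; 0.6 -0.03 -0.008 0.052 0 0 0; 0.6 -0.04 -0.01 0.07 0 0 0; 0.6 -0.05 -0.013 0.087 0 0 0"

```text
clock: 8.42
tcp_pos: [0.501, 0.0194, 0.3207]
tool_rot: [0.589, 0.766, 0.205, 0.158]
contact_force: [1.0, -0.1, -0.2]
opening: 0.0513
```

```bash
python3 - <<'E'
from h import *
crop("scene",205,110,190,160,4,"pics/6.png")
o=bot.get_obs();print(o['tcp_pos'],o['contact_force'],o['opening'])
E
```

```text
[0.5015078  0.01867685 0.324269  ] [-1.72336938  0.74470947  1.83221099] 0.051295627781120616
```

View pics/6.png

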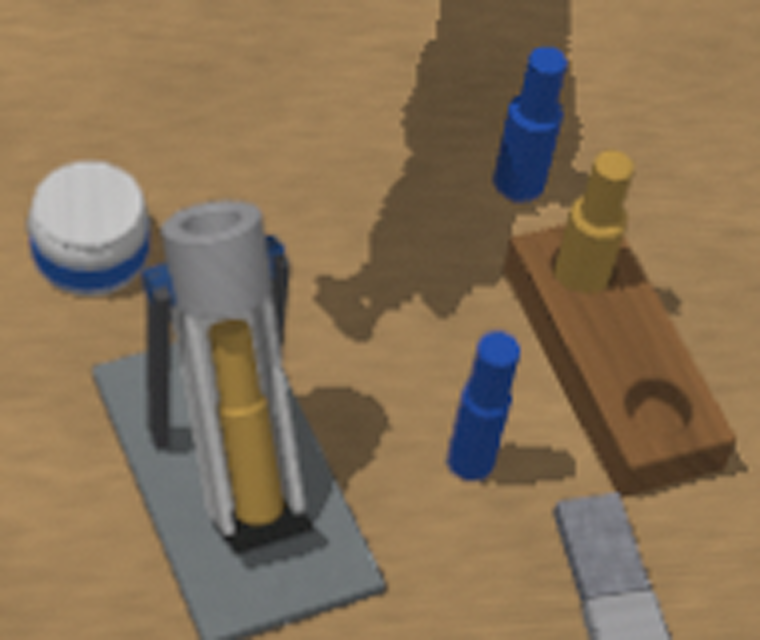

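The thin stem slid through and rests at the trough stop (foot at (258,515)), clear of the bore. Now the other stem.

Request:
play_rows --deltas "0.7 0.001 0.02 0 -0.7 2.9 0; 0.7 0.001 0.045 0 -1.5 5.8 0; 0.7 0.001 0.075 0 -2.3 8.7 0; 0.7 0.002 0.105 0 -3.1 11.6 0; 0.7 0.002 0.131 0 -3.82 14.5 0"

```text
clock: 8.88
tcp_pos: [0.5037, 0.1523, 0.3203]
tool_rot: [0.605, 0.786, 0.103, 0.08]
contact_force: [0.3, 0.4, -0.5]
opening: 0.0598
```

Request:
play_rows --deltas "0.7 0 0.025 0 -0.7 2.9 0; 0.7 0.001 0.055 0 -1.5 5.8 0; 0.7 0.001 0.085 0 -2.3 8.7 0; 0.7 0.002 0.115 0 -3.1 11.6 0; 0.7 0.002 0.131 0 -3.82 14.5 0"

```text
clock: 9.3
tcp_pos: [0.5048, 0.2857, 0.3196]
tool_rot: [0.609, 0.793, -0.0, -0.002]
contact_force: [0.3, 0.5, 1.3]
opening: 0.0595
```

Request:
play_rows --deltas "0.7 0 0 -0.03 0 0 0; 0.7 0 0 -0.06 0 0 0; 0.7 0 0 -0.09 0 0 0; 0.7 0 0 -0.09 0 0 0; 0.7 0 0 -0.09 0 0 0"

```text
clock: 9.72
tcp_pos: [0.5045, 0.2808, 0.2283]
tool_rot: [0.61, 0.793, -0.002, -0.001]
contact_force: [0.9, 0.0, 0.7]
opening: 0.0599
```

Request:
play_rows --deltas "0.7 0 0 -0.03 0 0 0; 0.7 0 0 -0.06 0 0 0; 0.7 0 0 -0.09 0 0 0; 0.7 0 0 -0.115 0 0 0; 0.7 0 0 -0.13 0 0 0"

```text
clock: 10.13
tcp_pos: [0.5063, 0.2813, 0.0996]
tool_rot: [0.61, 0.792, 0.0, 0.0]
contact_force: [-0.4, -0.3, 0.2]
opening: 0.0594
```

Request:
play_rows --deltas "0.7 0 0 0 0 0 0; 0 0 0 0 0 0 0; 0 0 0 0 0 0 0; 0 0 0 0 0 0 0; 0 0 0 0 0 0 0"

```text
clock: 10.55
tcp_pos: [0.5074, 0.2823, 0.1024]
tool_rot: [0.61, 0.792, 0.002, 0.001]
contact_force: [-0.6, -1.7, 7.4]
opening: 0.0222
```

Request:
play_rows --deltas "0 0 0 0 0 0 0; 0 0 0 0 0 0 0; 0 0 0 0 0 0 0"

```text
clock: 10.8
tcp_pos: [0.5074, 0.2823, 0.1024]
tool_rot: [0.61, 0.792, 0.002, 0.001]
contact_force: [-0.1, -1.2, 6.7]
opening: 0.0223
```

Request:
play_rows --deltas "0 0 0 0.02 0 0 0; 0 0 0 0.05 0 0 0; 0 0 0 0.08 0 0 0; 0 0 0 0.11 0 0 0; 0 0 0 0.14 0 0 0"

```text
clock: 11.22
tcp_pos: [0.5052, 0.2812, 0.2417]
tool_rot: [0.61, 0.793, 0.0, 0.0]
contact_force: [0.4, 0.4, -2.1]
opening: 0.0221
```

Request:
play_rows --deltas "0 0 0 0.03 0 0 0; 0 0 0 0.06 0 0 0; 0 0 0 0.08 0 0 0; 0 0 0 0.08 0 0 0"

```text
clock: 11.55
tcp_pos: [0.5074, 0.2831, 0.3257]
tool_rot: [0.61, 0.792, 0.004, 0.002]
contact_force: [0.7, 0.9, -3.0]
opening: 0.0217
```

Request:
play_rows --deltas "0 0.001 -0.02 0 0.7 -2.9 0; 0 0.003 -0.045 0 1.5 -5.8 0; 0 0.005 -0.075 0 2.3 -8.7 0; 0 0.007 -0.105 0 3.1 -11.6 0; 0 0.008 -0.128 0 3.82 -14.5 0"

```text
clock: 11.97
tcp_pos: [0.5127, 0.1502, 0.3184]
tool_rot: [0.605, 0.785, 0.103, 0.08]
contact_force: [0.2, -0.5, -2.4]
opening: 0.0219
```

Request:
play_rows --deltas "0 0.001 -0.025 0 0.7 -2.9 0; 0 0.003 -0.055 0 1.5 -5.8 0; 0 0.005 -0.085 0 2.3 -8.7 0; 0 0.007 -0.11 0 3.1 -11.6 0; 0 0.008 -0.1285 0 3.82 -14.5 0"

```text
clock: 12.38
tcp_pos: [0.5203, 0.0217, 0.3187]
tool_rot: [0.59, 0.765, 0.205, 0.159]
contact_force: [0.4, 1.3, -3.2]
opening: 0.0221
```

Request:
play_rows --deltas "0 0 0 -0.012 0 0 0; 0 0 0 -0.024 0 0 0; 0 0 0 -0.033 0 0 0; 0 0 0 -0.033 0 0 0; 0 0 0 -0.033 0 0 0"

```text
clock: 12.8
tcp_pos: [0.5207, 0.0253, 0.2857]
tool_rot: [0.589, 0.766, 0.204, 0.157]
contact_force: [-0.2, -0.2, -3.4]
opening: 0.0216
```

```bash
python3 - <<'E'
from h import *
crop("scene",205,90,120,120,5,"pics/7.png")
o=bot.get_obs();print(o['tcp_pos'],o['tool_rot'],o['contact_force'],o['opening'])
E
```

```text
[0.52145783 0.02533534 0.28662443] [0.58890146 0.76578515 0.20472034 0.15766346] [ 0.72092696  0.22793868 -1.57583858] 0.021820377018828007
```

View pics/7.png

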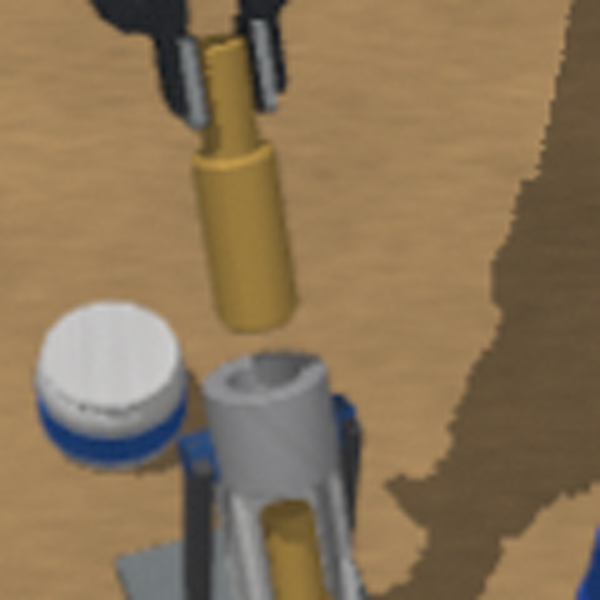

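The thicker stem hangs before the mouth, foot at (257,318) and mouth at (267,377). Its barrel is visibly thicker: about 78 px, against 64 px for the first. I offer it gently.

Request:
play_rows --deltas "0 0.003 0.0007 -0.005 0 0 0; 0 0.006 0.0015 -0.0105 0 0 0; 0 0.009 0.002 -0.016 0 0 0; 0 0.0105 0.0025 -0.019 0 0 0; 0 0.0105 0.0025 -0.019 0 0 0"

```text
clock: 13.27
tcp_pos: [0.5318, 0.0277, 0.2666]
tool_rot: [0.589, 0.766, 0.204, 0.157]
contact_force: [-0.4, 0.5, -2.9]
opening: 0.0219
```

Request:
play_rows --deltas "0 0.0007 0.0002 -0.0013 0 0 0; 0 0.0015 0.0004 -0.0026 0 0 0; 0 0.002 0.0005 -0.0035 0 0 0; 0 0.002 0.0005 -0.0035 0 0 0"

```text
clock: 13.6
tcp_pos: [0.5342, 0.0276, 0.2644]
tool_rot: [0.589, 0.765, 0.205, 0.158]
contact_force: [0.9, -0.2, -1.9]
opening: 0.0217
```

Request:
play_rows --deltas "0 0.0007 0.0002 -0.0013 0 0 0; 0 0.0015 0.0004 -0.0026 0 0 0; 0 0.002 0.0005 -0.0035 0 0 0; 0 0.002 0.0005 -0.0035 0 0 0"

```text
clock: 13.93
tcp_pos: [0.5371, 0.0275, 0.2635]
tool_rot: [0.589, 0.765, 0.206, 0.16]
contact_force: [-15.1, -3.7, 17.4]
opening: 0.0221
```

Contact at about 2 mm depth, with 23 N resisting along the bore: it does not fit. I back off and carry it to the red bin.

Request:
play_rows --deltas "0 -0.007 -0.002 0.013 0 0 0; 0 -0.014 -0.004 0.026 0 0 0; 0 -0.021 -0.006 0.039 0 0 0; 0 -0.028 -0.007 0.052 0 0 0; 0 -0.03 -0.008 0.055 0 0 0"

```text
clock: 14.35
tcp_pos: [0.5065, 0.0203, 0.3181]
tool_rot: [0.589, 0.765, 0.206, 0.16]
contact_force: [0.7, 0.8, -2.6]
opening: 0.0218
```

Request:
play_rows --deltas "0 0.003 -0.02 0 -0.7 2.9 0; 0 0.007 -0.05 0 -1.5 5.8 0; 0 0.011 -0.085 0 -2.3 8.7 0; 0 0.015 -0.12 0 -3.1 11.6 0; 0 0.018 -0.145 0 -3.82 14.5 0"

```text
clock: 14.77
tcp_pos: [0.5244, -0.1284, 0.3155]
tool_rot: [0.606, 0.785, 0.102, 0.08]
contact_force: [0.6, 0.5, -2.4]
opening: 0.022
```

Request:
play_rows --deltas "0 0.003 -0.025 0 -0.7 2.9 0; 0 0.007 -0.055 0 -1.5 5.8 0; 0 0.011 -0.09 0 -2.3 8.7 0; 0 0.015 -0.12 0 -3.1 11.6 0; 0 0.018 -0.146 0 -3.82 14.5 0"

```text
clock: 15.18
tcp_pos: [0.5426, -0.2735, 0.315]
tool_rot: [0.611, 0.792, -0.001, -0.0]
contact_force: [0.2, -0.2, -3.4]
opening: 0.0221
```

Request:
play_rows --deltas "0 0 0 0 0 0 0; 0 0 0 0 0 0 0; 0 0 0 0 0 0 0; 0 0 0 0 0 0 0"

```text
clock: 15.52
tcp_pos: [0.5422, -0.2693, 0.3154]
tool_rot: [0.609, 0.793, 0.0, -0.0]
contact_force: [-0.4, -0.4, -2.3]
opening: 0.0222
```

```bash
python3 - <<'E'
from h import *
a=bot.capture("scene")[:,:,::-1]; b=bot.capture("top")[:,:,::-1]
crop("x",70,70,110,170,4,"pics/a.png",a); crop("x",290,150,88,170,4,"pics/b.png",b)
x=np.hstack([cv2.imread("pics/a.png"),cv2.imread("pics/b.png")]); cv2.imwrite("pics/8.png",cv2.resize(x,None,fx=.85,fy=.85,interpolation=cv2.INTER_AREA)); print(x.shape)
o=bot.get_obs();print(o['tcp_pos'],o['tool_rot'],o['contact_force'],o['opening'])
E
```

```text
(680, 792, 3)
[ 0.54212704 -0.26949628  0.31608093] [6.09377368e-01 7.92880219e-01 3.45118438e-04 2.48997292e-04] [-0.33288307 -0.20522739 -2.34441695] 0.02186327282222203
```

View pics/8.png

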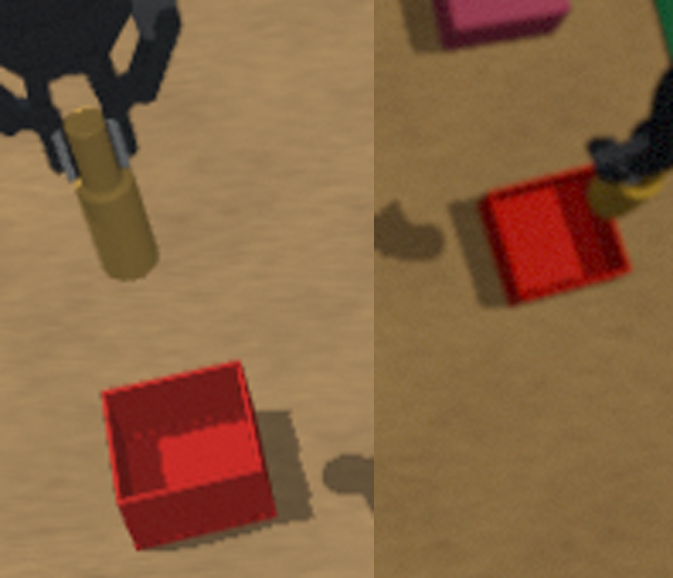

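```bash
python3 - <<'E' | tail -4
exec(open('fit.py').read().split("g=fit")[0])
S=lambda x,y:("scene",(x/3.4+70,y/3.4+70)); T=lambda x,y:("top",((x-374)/3.4+290,y/3.4+150))
s=[(S(105,397),(-.05,-.05,.06)),(S(240,363),(-.05,.05,.06)),(S(267,468),(.05,.05,.06)),(S(119,500),(.05,-.05,.06))]
t=[(T(485,192),(.05,.05,.06)),(T(630,270),(-.05,-.05,.06)),(T(514,304),(-.05,.05,.06))]
fit('s',s,[.55,-.27,.2]); fit('t',t,[.55,-.27,.2])
E
```

```text
s [ 0.5436 -0.2717] 12.95
[-0.9 -1.4  0.5 -1.1 -0.   0.6  0.3  1.9]
t [ 0.5381 -0.2711] 12.04
[-0.6 -0.1 -0.3  0.7  1.2 -0.5]
```

The stem is centred over the bin (bin at about (0.541, -0.271)), so I lower it.

Request:
play_rows --deltas "0 0 0 -0.03 0 0 0; 0 0 -0.001 -0.06 0 0 0; 0 0 -0.001 -0.09 0 0 0; 0 0 -0.001 -0.12 0 0 0; 0 0 -0.001 -0.14 0 0 0"

```text
clock: 16.03
tcp_pos: [0.5408, -0.2703, 0.1736]
tool_rot: [0.61, 0.793, -0.0, -0.001]
contact_force: [0.3, 0.0, -2.9]
opening: 0.0221
```

Request:
play_rows --deltas "0 0 0 -0.02 0 0 0; 0 0 0 -0.04 0 0 0; 0 0 0 -0.06 0 0 0; 0 0 0 -0.07 0 0 0; 0 0 0 -0.07 0 0 0"

```text
clock: 16.45
tcp_pos: [0.5404, -0.2703, 0.1037]
tool_rot: [0.61, 0.793, -0.0, -0.002]
contact_force: [-1.1, 0.8, -2.7]
opening: 0.0221
```

Request:
play_rows --deltas "0 0 0 -0.003 0 0 0; 0 0 0 -0.006 0 0 0; 0 0 0 -0.009 0 0 0; 0 0 0 -0.009 0 0 0"

```text
clock: 16.78
tcp_pos: [0.5424, -0.2718, 0.0973]
tool_rot: [0.61, 0.792, 0.0, 0.0]
contact_force: [-0.6, 0.4, -2.3]
opening: 0.0218
```

Request:
play_rows --deltas "0 0 0 -0.0015 0 0 0; 0 0 0 -0.003 0 0 0; 0 0 0 -0.003 0 0 0"

```text
clock: 17.03
tcp_pos: [0.542, -0.2717, 0.0938]
tool_rot: [0.61, 0.792, -0.0, 0.0]
contact_force: [0.7, 0.1, -2.9]
opening: 0.022
```

Request:
play_rows --deltas "0 0 0 -0.0015 0 0 0; 0 0 0 -0.003 0 0 0; 0 0 0 -0.003 0 0 0"

```text
clock: 17.28
tcp_pos: [0.5431, -0.2719, 0.0932]
tool_rot: [0.61, 0.792, 0.0, 0.001]
contact_force: [-4.0, 1.5, 13.2]
opening: 0.0221
```

Request:
play_rows --deltas "0 0 0 0.001 0 0 0; 0 0 0 0.0015 0 0 0; 0.45 0 0 0.0015 0 0 0; 0.45 0 0 0.0015 0 0 0; 0.45 0 0 0.0015 0 0 0"

```text
clock: 17.7
tcp_pos: [0.5423, -0.2717, 0.0922]
tool_rot: [0.61, 0.792, 0.0, 0.0]
contact_force: [0.2, -0.2, -0.5]
opening: 0.0383
```

Request:
play_rows --deltas "0.6 0 0 0 0 0 0; 0.6 0 0 0 0 0 0; 0.6 0 0 0 0 0 0; 0.6 0 0 0 0 0 0"

```text
clock: 18.03
tcp_pos: [0.5421, -0.2717, 0.0922]
tool_rot: [0.61, 0.792, -0.0, -0.0]
contact_force: [0.7, 0.3, 0.1]
opening: 0.0513
```

Request:
play_rows --deltas "0.6 0 0 0.01 0 0 0; 0.6 0 0 0.03 0 0 0; 0.6 0 0 0.06 0 0 0; 0.6 0 0 0.09 0 0 0; 0.6 0 0 0.12 0 0 0"

```text
clock: 18.45
tcp_pos: [0.5418, -0.2715, 0.2142]
tool_rot: [0.61, 0.792, -0.0, -0.0]
contact_force: [1.2, -0.2, 0.1]
opening: 0.0509
```

Request:
play_rows --deltas "0.6 -0.02 0 0.03 0 0 0; 0.6 -0.04 0 0.06 0 0 0; 0.6 -0.06 0 0.08 0 0 0; 0.6 -0.08 0 0.08 0 0 0; 0.6 -0.08 0 0.08 0 0 0"

```text
clock: 18.87
tcp_pos: [0.4593, -0.2731, 0.2952]
tool_rot: [0.611, 0.792, -0.0, 0.002]
contact_force: [-0.1, -0.1, 0.0]
opening: 0.0514
```

```bash
python3 - <<'E'
from h import *
cv2.imwrite("pics/9.png",cv2.resize(bot.capture("scene")[60:384,60:480,::-1],None,fx=1.85,fy=1.85,interpolation=cv2.INTER_CUBIC))
o=bot.get_obs();print(o['clock'],o['tcp_pos'],o['contact_force'],o['opening'])
E
```

```text
18.9167 [ 0.46076117 -0.27248297  0.29424069] [ 0.74454283  0.57893897 -0.57871325] 0.05107186427005221
```

View pics/9.png

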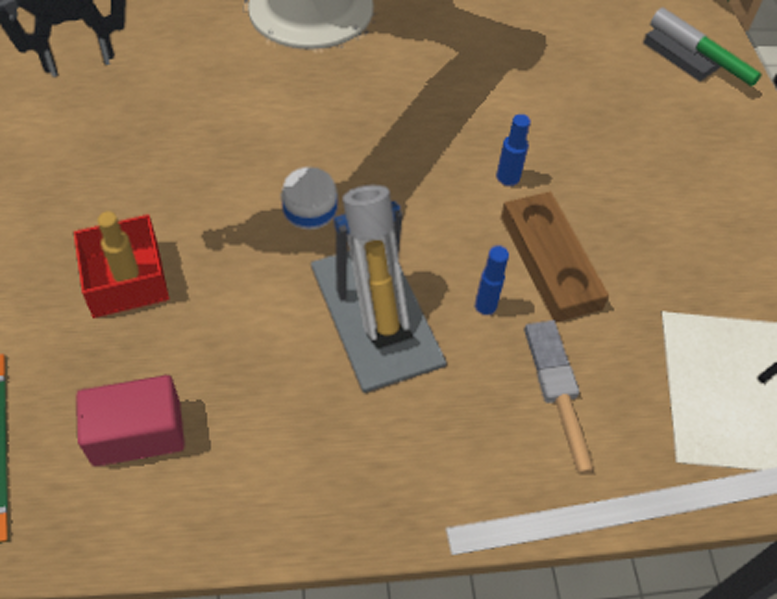

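The thick stem stands upright in the bin at (118,245), and the thin one rests at the trough stop at (385,295). The tins, brush and blue look-alikes haven't moved, and the gripper is clear.

```bash
python3 -c "
from station import bot
print(bot.close_job())"
```

```text
the job is handed in; nothing more can be done
None
```

Both stems are sorted and the job is handed in, with the clock at about 19 s of the 67 s allowed.

- **Stem from the pocket farther from the robot:** it went into the bore with almost no resistance. When released, it slid right through and rests against the trough's end stop.
- **Other stem:** I offered it to the gauge gently. It stopped about 2 mm in, with about 23 N pushing back, so it is the thick one. I then stood it foot down in the red bin.

The last picture shows the thick stem upright in the bin and the thin one at the trough stop, clear of the bore. The tins, the brush and both blue look-alikes are where they were, and the gripper is clear of everything.

Two readings disagreed slightly:
- **Camera positions:** the two cameras differed by a few mm on the bin (about 5 mm) and the bore mouth.
- **Grip opening:** the gripper read about 22 mm on the 24 mm spigots.

Neither affected the result.

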